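# Seat a round mirror mount on its three contacts

### The job

The round mirror mount lying on the aluminium nest plate has to be located for alignment. Slide it flat along the plate, without lifting it or touching its glass, until its rim rests against both dowel pins; only then swing the clamp arm in until the round post at the arm's end touches the mount's rim, so that the mount sits on all three contacts. Leave it there and leave the other things on the bench where they are.

Things in the scene. Friction and masses are not known exactly. Their poses are not given: they have to be found in the camera images.
- plate: Flat aluminium nest plate fixed to the bench, 12 mm thick. Origin: at its underside, straight below the nest centre (where the mount's axis must end). x axis: from the nest centre towards the gap between the two dowels; y to the left of that, z up. The plate spans x -135 to +50 mm, y -70 to +85 mm.
- pin_left (a point): On the axis of the left dowel, halfway up it: a fixed steel pin, 10 mm diameter, 16 mm high above the plate, at plate x 21.2, y +25.3 mm. A seated mount's axis is 33 mm from it.
- pin_right (a point): The same on the right dowel, at plate x 21.2, y -25.3 mm.
- clamp_arm (a joint): Angle q of the clamp arm about its vertical pivot, rad, range -0.2 to 1.6; starts swung out at 1.25 to 1.55. At q the end post's axis is at plate x = -34 - 66 sin q, y = 66 - 66 cos q (mm); at 0 it touches a seated mount. No spring: friction, about 2 N at the end post, holds it where left.
- clamp_pivot (a point): On the arm's pivot axis (18 mm across), at plate x -34, y +66 mm, 24 mm above the bench. From here the arm, a bar 8 mm wide, 15 to 23 mm above the bench, runs 66 mm to the end post.
- clamp_tip (a point): Centre of the top of the clamp arm's end post, 55 mm above the bench. The post is an upright steel cylinder 12 mm in diameter, 15 to 55 mm above the bench: its lower part touches the mount's rim, its upper part can be pushed or gripped above the mount.
- mirror: The mirror mount to be seated: a black metal disc lying on the plate, glass up, 56 mm diameter (28 mm radius) up to 15 mm above its underside, 18 mm high overall, 0.09 to 0.18 kg. Origin: centre of its underside; z up. It starts on the plate's -x part, 70 to 110 mm from the nest centre, and slides with ordinary friction (about 1 N).
- mirror_glass: The glass disc (42 mm diameter) on top of the mount, its face 18 mm above the mount's underside; not to be touched. Origin: the mount's origin.
- pinhole: purple anodized pinhole holder: upright round disc 40 mm across and 10 mm thick on a 20 x 30 mm foot, 48 mm tall; origin under the foot's centre. Bystander.
- post: chrome-plated upright post, 13 mm diameter with a 22 mm foot, 60 mm tall; origin at its underside's centre. Bystander.
- wedge: frosted glass wedge lying flat, 50 x 25 mm, 5 to 14 mm high; origin near its middle. Bystander.
- pedestal: black round pedestal on a rubber foot, 38 mm across at the foot, 48 mm tall; origin at its underside's centre. Bystander.
- driver: screwdriver 140 mm long lying beside the nest plate on its -y side; origin near its middle, blade towards its +x. Bystander.
- spare_ring: small black retaining ring, 28 mm outside diameter, 5 mm high, lying on the nest plate beside the left dowel; origin at its underside's centre. Bystander.
Not all that is in view belongs to the job. Leave any pink look-alike of the plate alone.

How it is judged:
On the way:
1. the mount rests against both dowels while the clamp arm is still swung out (horizontal distance between mirror and pin_left below 0.0352 m and horizontal distance between mirror and pin_right below 0.0352 m and z of mirror in the frame of plate between 0.009 and 0.015 m and angle between mirror's own z axis and vertical below 0.06 rad and value of joint clamp_arm above 0.6 rad), for 0.2 s.
At the end, for the whole second after the job is handed in: The mount lies flat on the plate, at rest, its rim within 1.7 mm of both dowels and of the clamp arm's end post (horizontal distance between mirror and pin_left below 0.0347 m and horizontal distance between mirror and pin_right below 0.0347 m and horizontal distance between mirror and clamp_tip below 0.0357 m and z of mirror in the frame of plate between 0.009 and 0.015 m and angle between mirror's own z axis and vertical below 0.06 rad and linear speed of mirror below 0.01 m/s and velocity of joint clamp_arm between -0.05 and 0.05 rad/s); the robot touches nothing.
It fails at once if the mount is lifted off the plate by more than 8 mm (height (world z) of mirror above 0.02 m).
It fails at once if the glass is touched by the robot (contact force between mirror_glass and the fingers above 0.3 N or contact force between mirror_glass and the arm above 0.3 N).
It fails at once if a bystander is moved by more than 20 mm (distance of any of pinhole, post, wedge, pedestal, driver, spare_ring from where it was at the start of the episode above 0.02 m).
It also fails if it takes over 64 s, if anything falls off the work surface, if the arm or the gripper's body presses on something with over 40 N, if the wrist force passes 120 N, or if a joint passes its speed limit or range.

### The arm

A 6-joint arm with a two-finger parallel gripper is mounted at the origin on the work surface. World frame = base frame: x ahead of the robot, y to its left, z up, the work surface at z = 0. Lengths are in m, angles in rad, forces in N, time in s.
With the tool pointing down it reaches from about 0.35 to 0.975 m from the base axis. Payload 4.9 kg.
Tool frame: the origin (TCP) lies midway between the tips of the shut fingers; the grasp point (between the pads) lies 19 mm behind it; x points along the fingers, z is the direction in which the jaws open and shut, and the axes are right-handed (so a half turn about x gives the same grasp; the last joint's range is limited). The gripper opens to 85 mm and grips with 20 to 120 N. Pads are 22 mm wide; open, the fingers measure 114 mm over their backs; the gripper's body (76 mm by 85 mm) begins 54 mm behind the grasp point. The pads swing forward as they close: fully open they stand 13 mm farther back than shut.
Start: joints at [-1.274, 0.053, 1.613, -0, 1.476, -0.119], TCP at [0.252, -0.572, 0.231] pointing down, gripper open.
Joint ranges: [-3.01, 3.01], [-1.01, 2.22], [0.06, 2.58], [-1.02, 4.17], [0.09, 2.62], [-3.14, 3.14]. Speed limits (rad/s): [2.57, 2.57, 3.14, 3.14, 3.14, 3.14].

### API

Orientations are given as a unit quaternion [w, x, y, z].
In Python, from workcell import r gives the robot as it stands.
- The arm moves only by the tool servo_tool, never from a script. Its argument "rows" is a list that holds one entry, the list of rows, each a list of 7 numbers: the shift along the tool's x, y, z in units of 50 mm (1.0 is 50 mm), then the turn, a rotation vector about the tool's x, y, z in units of 6 degrees (1.0 is 6 degrees), then the finger opening in mm, from 0 to 85.4. In form: [[[x, y, z, wx, wy, wz, grip], ...]]. A call has 1 to 20 rows; each row shifts and turns the pose as measured when the row begins, along the tool's axes as they then stand; what a row does not reach is not made up. A row lasts 1/10 s, in which the tool goes at most 50 mm and 8.59 degrees, less where a joint would pass 70% of its speed; a pose out of reach is approached as far as the arm can. A call is refused whole if a number of a shift passes 1 or a number of a turn 1, either way. A call with a gripper value outside its range is refused whole. The fingers move at their own pace and stop on an object; "newtons" is the grip in N (left out, the last holds). Time passes only in rows, so rows that do not move let the fingers close. It gives the time, the measured TCP pose, the force and the opening at its end, in the units of the state.
- r.get_state(): the state, without advancing time (a new reading comes with each control period).
- r.read_camera(name): name is "side" or "top" or "wrist"; returns (picture, depth): 384x512x3 uint8, blue, green, red; 384x512 float32, m along the optical axis (not along the pixel's ray), 0 where there is no reading.
- r.camera_model(name): a dict with "mtx" (3x3 intrinsics, pixels), "R" (3x3) and "t" (3): a world point X has camera coordinates R X + t. Camera axes: x right, y down, z forward; pixel columns grow to the right and rows downward; lengths in m; the calibration is good to about 2 mm. The wrist camera is an equidistant fisheye: a pixel r from the principal point sees the ray r / f radians off the axis. A picture is of the moment at which its call begins: read the wrist's pose just before it. camera_model takes no time and is no camera call; for the wrist camera it gives the pose at the moment of the call.
- r.close_job(): hands the job in, once; it reports no verdict.
The state is a dict: "time": time; "joint_pos": joint angles; "joint_vel": joint speeds; "joint_torque": joint torques, N m; "ee_pos": TCP position; "ee_rot": TCP orientation; "contact_force": force on the tool from outside, world axes, zero at the start; "ft_torque": the same for the moment, N m; "finger_gap": opening from 0.0 (shut) to 1.0 (fully open).
Only numpy, scipy, OpenCV 4.12 (cv2) and the standard library are available. Lean on these libraries where they do the work, as an engineer would, in place of code of your own. Each camera call takes 0.05 s, during which the arm holds its last target.

## Working session

There is one attempt and no reset: what is moved stays moved. The work goes in short steps, Python scripts to look and compute and a tool call to move; the robot and the scene stay as the last step left them, time stands still between calls to the robot, and variables do not carry over. Pictures are saved under pics/ and viewed, and the job is handed in when it is done.

Besides the shell and the picture viewer there is one more tool, called as name([rows], argument=value, ...), one row to a line, values as JSON. servo_tool: Moves the arm, as the interface text tells. Its arguments: {"type":"object","properties":{"rows":{"type":"array"},"newtons":{"type":"number"}},"required":["rows"]}

```bash
mkdir -p pics; ls; python3 - <<'E'
from workcell import r
import cv2
s=r.get_state(); print({k:(v if not hasattr(v,'round') else v) for k,v in s.items()})
for n in ['side','top','wrist']:
    m=r.camera_model(n); print(n,m)
    p,d=r.read_camera(n); cv2.imwrite(f'pics/{n}0.png',p)
    import numpy as np; np.save(f'{n}0.npy',d)
E
```

```text
pics
{'time': 0.0, 'joint_pos': array([-1.27399088e+00,  5.33594036e-02,  1.61433365e+00,  1.35318830e-05,
        1.47600769e+00, -1.18984949e-01]), 'joint_vel': array([-1.06961242e-05, -4.79346143e-04,  8.60742286e-04,  5.65439483e-04,
        1.72747835e-03, -1.46183745e-03]), 'joint_torque': array([-5.16145592e-04, -3.93677616e+01, -3.70179427e+01, -1.20151499e-04,
        7.04472026e-03,  8.56288693e-06]), 'ee_pos': array([ 0.2522691 , -0.5711247 ,  0.23003777]), 'ee_rot': array([ 0.59186494,  0.38651529,  0.5930023 , -0.38555169]), 'contact_force': array([-0.8064267,  0.0387112, -0.5676228]), 'ft_torque': array([-0.03872399,  0.00560095,  0.00737223]), 'finger_gap': 0.9999739668552593}
side {'mtx': array([[475.03652321,   0.        , 262.16569991],
       [  0.        , 475.03652321, 193.30941931],
       [  0.        ,   0.        ,   1.        ]]), 'R': array([[-0.73227577, -0.68080028,  0.01682783],
       [-0.34722203,  0.3519905 , -0.86921778],
       [ 0.58584047, -0.64235012, -0.49414297]]), 't': array([0.39841277, 0.2317261 , 0.83918658])}
top {'mtx': array([[474.14199446,   0.        , 257.73192931],
       [  0.        , 474.14199446, 199.96052384],
       [  0.        ,   0.        ,   1.        ]]), 'R': array([[-0.01161488, -0.99972201, -0.02051817],
       [-0.99788721,  0.01290046, -0.06367647],
       [ 0.06392346,  0.01973523, -0.99775965]]), 't': array([0.01934573, 0.54142027, 1.32448029])}
wrist {'mtx': array([[297.31863964,   0.        , 257.29449004],
       [  0.        , 297.31863964, 191.48732448],
       [  0.        ,   0.        ,   1.        ]]), 'R': array([[ 0.40373343, -0.91487569, -0.00134071],
       [-0.87229653, -0.38538435,  0.30096125],
       [-0.27585882, -0.12033862, -0.95363543]]), 't': array([-0.62478778, -0.04008281,  0.37958474])}
```

View pics/top0.png

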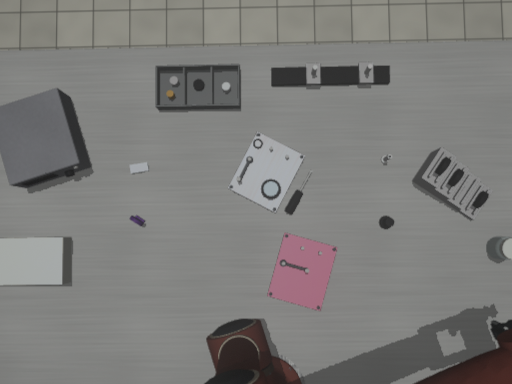

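View pics/side0.png

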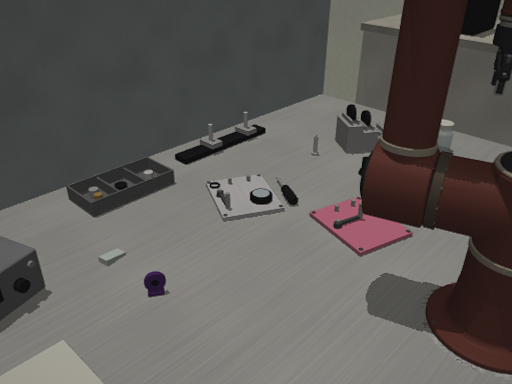

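View pics/wrist0.png

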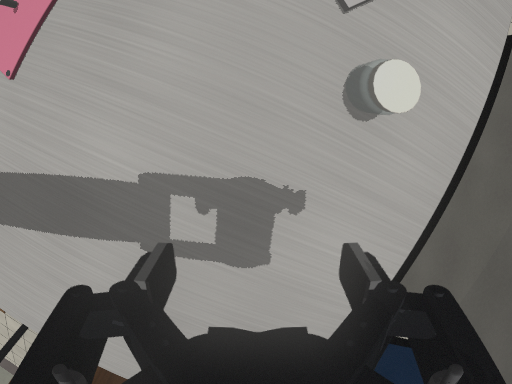

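Candidates for the mount are the disc with glass on the grey plate at top (271,188), the black pedestal at (386,222), and the ring at (258,143). The plates are the grey one at (267,173), which is the real one, and the pink look-alike at (302,271). I choose the grey plate and the glass-topped disc, and will check them in a crop.

```bash
cat > h.py <<'E'
import numpy as np, cv2
def ray(m,u,v,fish=False):
    K=m['mtx'];x=(u-K[0,2])/K[0,0];y=(v-K[1,2])/K[1,1]
    if fish:
        th=np.hypot(x,y); s=np.sin(th)/max(th,1e-9); d=np.array([x*s,y*s,np.cos(th)])
    else: d=np.array([x,y,1.])
    R=m['R']; return -R.T@m['t'], R.T@d
def on_z(m,u,v,z,fish=False):
    o,d=ray(m,u,v,fish); return o+d*(z-o[2])/d[2]
def proj(m,X,fish=False):
    c=m['R']@np.asarray(X)+m['t'];K=m['mtx']
    if fish:
        rr=np.hypot(c[0],c[1]);th=np.arctan2(rr,c[2]);a=c[:2]/rr*th
    else:a=c[:2]/c[2]
    return a*[K[0,0],K[1,1]]+K[:2,2]
def Rq(q):
    w,x,y,z=q
    from scipy.spatial.transform import Rotation
    return Rotation.from_quat([x,y,z,w])
E
python3 - <<'E'
import cv2,numpy as np
from workcell import r
from h import *
p=cv2.imread('pics/top0.png')
c=p[120:225,215:325]; cv2.imwrite('pics/topcrop.png',cv2.resize(c,None,fx=5.5,fy=5.5,interpolation=cv2.INTER_CUBIC))
m=r.camera_model('top')
for n,u,v,z in [('mir',271,188,.03),('tip',240,179,.055),('piv',249,159,.024),('pl',271,149,.028),('pr',287,156,.028),('ring',258,143,.015),('drv',298,190,.01)]:
    print(n,on_z(m,u,v,z).round(4))
print(Rq(r.get_state()['ee_rot']).as_matrix().round(3))
E
```

```text
mir [ 0.574  -0.0252  0.03  ]
tip [0.5978 0.0602 0.055 ]
piv [0.6578 0.036  0.024 ]
pl [ 0.6847 -0.0267  0.028 ]
pr [ 0.6641 -0.0715  0.028 ]
ring [0.7048 0.0101 0.015 ]
drv [ 0.569  -0.1021  0.01  ]
[[-0.     0.915  0.404]
 [ 0.001  0.404 -0.915]
 [-1.     0.    -0.002]]
```

View pics/topcrop.png

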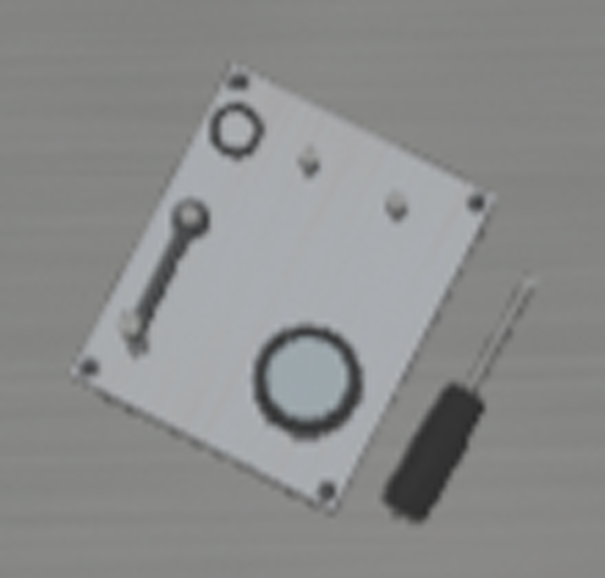

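The crop confirms the grey plate, with the mount at crop (307,381), dowels at (309,162) and (396,207), and clamp pivot at (190,217) with its tip at (133,325). Next I move over the plate for a wrist view.

servo_tool([
  [[0,0.73,-0.58,0,0,0,85],[0,0.73,-0.58,0,0,0,85],[0,0.73,-0.58,0,0,0,85],[0,0.73,-0.58,0,0,0,85],[0,0.73,-0.58,0,0,0,85],[0,0.73,-0.58,0,0,0,85],[0,0.73,-0.58,0,0,0,85],[0,0.73,-0.58,0,0,0,85],[0,0.73,-0.58,0,0,0,85],[0,0.73,-0.58,0,0,0,85],[0,0.73,-0.58,0,0,0,85],[0,0.73,-0.58,0,0,0,85],[0,0.73,-0.58,0,0,0,85],[0,0.73,-0.58,0,0,0,85]],
])

```text
time: 1.55
ee_pos: [0.5637, 0.0248, 0.227]
ee_rot: [0.589, 0.39, 0.591, -0.389]
contact_force: [0.5, -0.7, -0.3]
finger_gap: 0.995
```

servo_tool([
  [[0,0,0,1,0,0,40],[0,0,0,1,0,0,40],[0,0,0,1,0,0,40],[0,0,0,1,0,0,40],[0,0,0,1,0,0,40],[0,0,0,1,0,0,40],[0,0,0,1,0,0,40],[0,0,0,1,0,0,40],[0,0,0,0,0,0,40],[0,0,0,0,0,0,40]],
])

```text
time: 2.55
ee_pos: [0.5632, 0.033, 0.2219]
ee_rot: [-0.371, -0.598, -0.378, 0.601]
contact_force: [-0.5, 0.6, 0.1]
finger_gap: 0.467
```

```bash
python3 - <<'E'
from workcell import r
import cv2,pickle
s=r.get_state();m=r.camera_model('wrist');p,d=r.read_camera('wrist')
cv2.imwrite('pics/w1.png',p);pickle.dump((s,m,d),open('w1.pkl','wb'))
print(s['time'],s['ee_pos'],s['finger_gap'],s['contact_force'])
E
```

```text
2.55 [0.56317491 0.03298575 0.22193086] 0.46657638589751893 [-0.46970848  0.5530527   0.07969493]
```

View pics/w1.png

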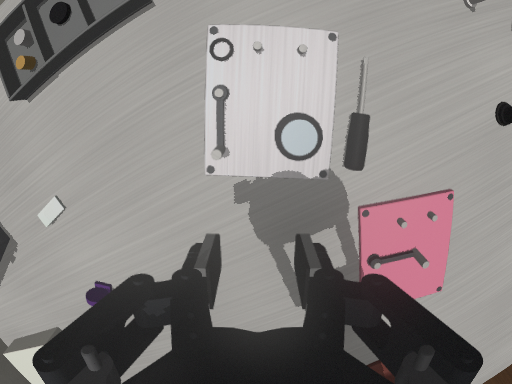

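The wrist view shows the plate at (270,100), the dowels at (258,46) and (303,48), the mount at (299,137), and the clamp pivot and tip at (220,93) and (217,154). I'll measure from this.

```bash
cat > meas.py <<'E'
import numpy as np,cv2
from h import *
def plate_from(p,m,fish=True):
    hsv=cv2.cvtColor(p,cv2.COLOR_BGR2HSV)
    k=((hsv[...,2]>175)&(hsv[...,1]<45)).astype(np.uint8)
    k=cv2.morphologyEx(k,cv2.MORPH_OPEN,np.ones((3,3)))
    cs,_=cv2.findContours(k,cv2.RETR_EXTERNAL,cv2.CHAIN_APPROX_NONE)
    cs=[c for c in cs if 160<c[:,0,0].mean()<380]
    c=max(cs,key=cv2.contourArea); 
    P=np.array([on_z(m,u,v,.012,fish)[:2] for u,v in c[:,0]])
    rect=cv2.minAreaRect((P*1000).astype(np.float32)); return c,rect
def mount_from(p,m,c0,fish=True):
    # glass: bluish
    hsv=cv2.cvtColor(p,cv2.COLOR_BGR2HSV)
    k=((hsv[...,0]>85)&(hsv[...,0]<115)&(hsv[...,1]>18)&(hsv[...,2]>110)).astype(np.uint8)
    k=cv2.morphologyEx(k,cv2.MORPH_OPEN,np.ones((3,3)))
    cs,_=cv2.findContours(k,cv2.RETR_EXTERNAL,cv2.CHAIN_APPROX_NONE)
    c=min(cs,key=lambda c:np.hypot(*(c[:,0].mean(0)-c0))-0.02*cv2.contourArea(c))
    P=np.array([on_z(m,u,v,.030,fish)[:2] for u,v in c[:,0]])
    return c,cv2.minEnclosingCircle((P*1000).astype(np.float32)),P.mean(0)*1000
E
python3 - <<'E'
import pickle
from meas import *
s,m,d=pickle.load(open('w1.pkl','rb'));p=cv2.imread('pics/w1.png')
c,rect=plate_from(p,m);print(rect)
print(mount_from(p,m,(299,137))[1:])
q=cv2.resize(p[15:190,190:380],None,fx=4,fy=4,interpolation=cv2.INTER_CUBIC);
cc=(c-[190,15])*4+2; cv2.polylines(q,[cc],True,(0,0,255),1)
cv2.imwrite('pics/w1c.png',q[:600])
E
```

```text
((622.7074584960938, -13.784721374511719), (153.39125061035156, 183.5128936767578), 61.8598747253418)Traceback (most recent call last):
  File "<stdin>", line 5, in <module>
  File "meas.py", line 18, in mount_from
    c=min(cs,key=lambda c:np.hypot(*(c[:,0].mean(0)-c0))-0.02*cv2.contourArea(c))
ValueError: min() iterable argument is empty
```

```bash
python3 - <<'E'
s=open('meas.py').read()
i=s.index('def mount_from')
s=s[:i]+'''def mount_from(p,m,c0,fish=True,R=40,th=90):
    g=cv2.cvtColor(p,cv2.COLOR_BGR2GRAY); k=(g<th).astype(np.uint8)
    z=np.zeros_like(k); cv2.circle(z,tuple(int(a) for a in c0),R,1,-1); k&=z
    cs,_=cv2.findContours(k,cv2.RETR_EXTERNAL,cv2.CHAIN_APPROX_NONE)
    c=max(cs,key=cv2.contourArea)
    P=np.array([on_z(m,u,v,.0265,fish)[:2] for u,v in c[:,0]])
    e=cv2.fitEllipse((P*1000).astype(np.float32)); return c,e
'''
open('meas.py','w').write(s)
E
python3 - <<'E'
import pickle
from meas import *
s,m,d=pickle.load(open('w1.pkl','rb'));p=cv2.imread('pics/w1.png')
c,rect=plate_from(p,m);print(rect)
c2,e=mount_from(p,m,(299,137),R=32);print(e)
q=cv2.resize(p[15:165,190:380],None,fx=4,fy=4,interpolation=cv2.INTER_CUBIC);
for a in (c,c2): cv2.polylines(q,[(a-[190,15])*4+2],True,(0,0,255),1)
a=np.deg2rad(rect[2]-90); X=np.array([np.cos(a),np.sin(a)]);Y=np.array([-X[1],X[0]])
O=np.array(rect[0])+42.5*X-7.5*Y; print('nest',O,np.rad2deg(a))
def W(x,y,z): return np.r_[(O+x*X+y*Y)/1000,z]
v=np.array(e[0])-O;print('mount plate',v@X,v@Y)
for pt in [(21.2,25.3,.028),(21.2,-25.3,.028),(-34,66,.024)]:
    u=proj(m,W(*pt),True); cv2.circle(q,tuple(int(t) for t in (u-[190,15])*4+2),3,(255,0,0),-1)
cv2.imwrite('pics/w1c.png',q)
E
```

```text
((622.7074584960938, -13.784721374511719), (153.39125061035156, 183.5128936767578), 61.8598747253418)
((572.6714477539062, -25.32547378540039), (53.01382827758789, 54.532936096191406), 115.76232147216797)
nest [656.64660062 -40.44245255] -28.140125274658203
mount plate -81.17863404011341 -26.275058933963734
```

View pics/w1c.png

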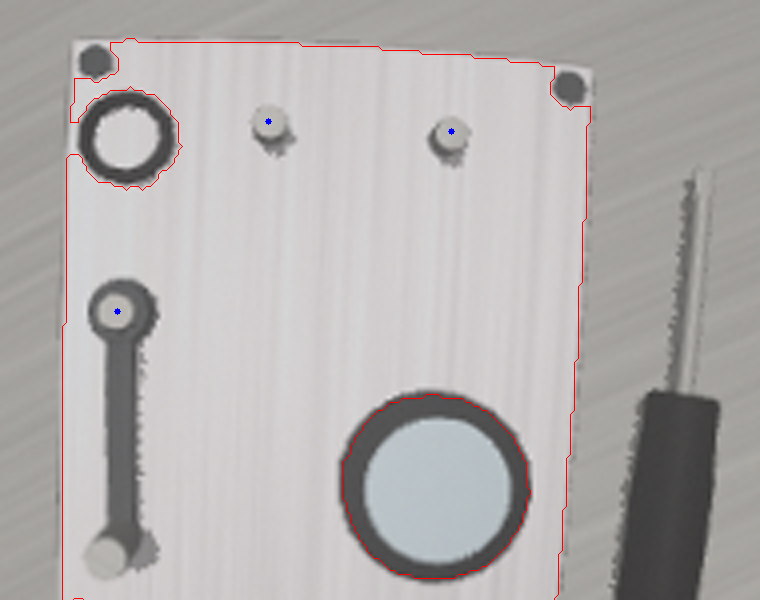

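```bash
cat > plan.py <<'E'
import numpy as np
from h import *
from workcell import r
O=np.array([.65665,-.04044]);a=np.deg2rad(-28.14);X=np.array([np.cos(a),np.sin(a)]);Y=np.array([-X[1],X[0]])
def W(x,y,z): return np.r_[O+x/1000*X+y/1000*Y,z/1000]
def P(w): v=np.asarray(w)[:2]-O; return np.array([v@X,v@Y,w[2]])*1000
def Rt(yaw=0): # tool y at plate angle yaw(deg)
    b=a+np.deg2rad(yaw); y=np.array([np.cos(b),np.sin(b),0]);x=np.array([0,0,-1.]);return np.c_[x,y,np.cross(x,y)]
def go(x,y,z,yaw=0):
    from scipy.spatial.transform import Rotation
    s=r.get_state();R=Rq(s['ee_rot']).as_matrix()
    d=R.T@(W(x,y,z)-s['ee_pos'])/.05; w=np.rad2deg(Rotation.from_matrix(R.T@Rt(yaw)).as_rotvec())/6
    f=s['contact_force'];print('t',round(s['time'],2),'now',P(s['ee_pos']).round(1),'shift',d.round(2),'turn',w.round(2),'Fplate',np.r_[f[:2]@X,f[:2]@Y,f[2]].round(1),'gap mm',round(s['finger_gap']*85.4,1))
E
python3 -c "
from plan import *
go(-128,-26,60)"
```

```text
t 2.6 now [-117.1   20.7  222. ] shift [ 3.24 -0.22  0.93] turn [ 0.36 -0.01  0.11] Fplate [-0.4 -0.5  0.3] gap mm 40.2
```

servo_tool([
  [[0.6,-0.1,0.3,0.36,0,0.1,40],[0.8,-0.1,0.4,0,0,0,40],[0.8,-0.05,0.3,0,0,0,40],[0.7,0,0,0,0,0,40],[0.3,0,0,0,0,0,40],[0,0,0,0,0,0,40]],
])

```text
time: 3.2
ee_pos: [0.5297, -0.0067, 0.0592]
ee_rot: [0.367, 0.607, 0.365, -0.603]
contact_force: [0.2, -1.0, 0.6]
finger_gap: 0.473
```

```bash
python3 -c "
from plan import *
go(-128,-26,16)
import cv2,pickle
m=r.camera_model('wrist');p,d=r.read_camera('wrist');cv2.imwrite('pics/w2.png',p);pickle.dump(m,open('w2.pkl','wb'))"
```

```text
t 3.2 now [-127.9  -30.1   59.2] shift [ 0.86 -0.01 -0.08] turn [ 0.08 -0.03 -0.05] Fplate [ 0.7 -0.8  0.6] gap mm 40.4
```

View pics/w2.png

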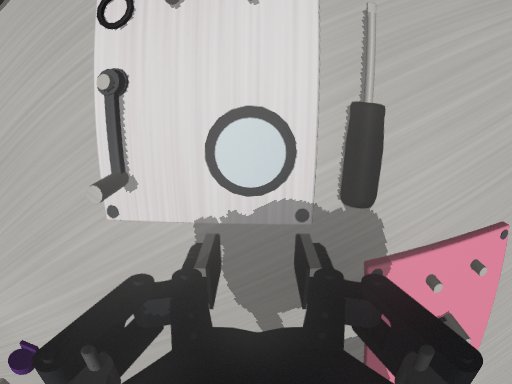

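The mount (251,150) lies nearly on the centre line of the open fingers (256), about 3 mm to its left, and agrees with the earlier measurement. I descend behind it.

servo_tool([
  [[0.45,0,-0.08,0.08,0,0,40],[0.35,0,0,0,0,0,40],[0.05,0,0,0,0,0,40],[0,0,0,0,0,0,40]],
])

```text
time: 3.65
ee_pos: [0.5385, -0.0035, 0.0239]
ee_rot: [0.368, 0.612, 0.36, -0.6]
contact_force: [-0.5, -0.5, -0.2]
finger_gap: 0.466
```

```bash
python3 -c "
from plan import *
go(-112,-26,16)"
```

```text
t 3.65 now [-121.6  -23.2   23.9] shift [0.16 0.19 0.06] turn [ 0.02 -0.08 -0.17] Fplate [-0.2 -0.7 -0.2] gap mm 39.8
```

servo_tool([
  [[0.15,0.05,0.06,0,-0.08,-0.17,40],[0.04,0.15,0,0,0,0,40],[0,0,0,0,0,0,40]],
])

```text
time: 3.95
ee_pos: [0.5495, -0.0117, 0.0178]
ee_rot: [0.366, 0.607, 0.363, -0.605]
contact_force: [0.6, 0.5, -0.4]
finger_gap: 0.464
```

```bash
python3 -c "
from plan import *
go(-112,-26,16)"
```

```text
t 3.95 now [-108.   -25.2   17.8] shift [ 0.04 -0.08  0.02] turn [ 0.03 -0.01 -0.04] Fplate [ 0.3  0.7 -0.4] gap mm 39.6
```

servo_tool([
  [[0.02,0.2,-0.06,0,0,0,40],[0,0.2,-0.065,0,0,0,40],[0,0.2,-0.065,0,0,0,40],[0,0.2,-0.065,0,0,0,40],[0,0.2,-0.065,0,0,0,40],[0,0.2,-0.065,0,0,0,40],[0,0,0,0,0,0,40]],
])

```text
time: 4.65
ee_pos: [0.6184, -0.0243, 0.0176]
ee_rot: [0.366, 0.607, 0.363, -0.605]
contact_force: [-0.1, 0.0, -0.1]
finger_gap: 0.469
```

```bash
python3 -c "
from plan import *
go(-30.6,0,17)
import cv2,pickle
m=r.camera_model('wrist');p,d=r.read_camera('wrist');cv2.imwrite('pics/w3.png',p);pickle.dump(m,open('w3.pkl','wb'))"
```

```text
t 4.65 now [-41.3  -3.8  17.6] shift [ 0.01  0.21 -0.08] turn [ 0.03 -0.02 -0.05] Fplate [-0.1 -0.  -0.1] gap mm 40.1
```

View pics/w3.png

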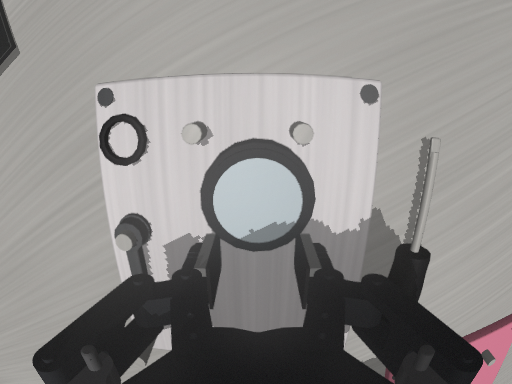

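The mount (258,195) sits against both fingers and is nearly between the dowels (193,133) and (303,133). I continue slowly.

servo_tool([
  [[0,0.06,-0.04,0,0,0,40],[0,0.06,-0.04,0,0,0,40],[0,0.06,0,0,0,0,40],[0,0,0,0,0,0,40]],
])

```text
time: 5.1
ee_pos: [0.6271, -0.0246, 0.0171]
ee_rot: [0.365, 0.607, 0.364, -0.605]
contact_force: [0.2, -0.3, 0.2]
finger_gap: 0.469
```

```bash
python3 -c "
from plan import *
go(-30.6,0,17)
import cv2,pickle
m=r.camera_model('wrist');p,d=r.read_camera('wrist');cv2.imwrite('pics/w4.png',p);pickle.dump(m,open('w4.pkl','wb'))"
```

```text
t 5.1 now [-33.5   0.1  17.1] shift [0.   0.06 0.  ] turn [ 0.03 -0.01 -0.03] Fplate [ 0.3 -0.2  0.2] gap mm 40.0
```

View pics/w4.png

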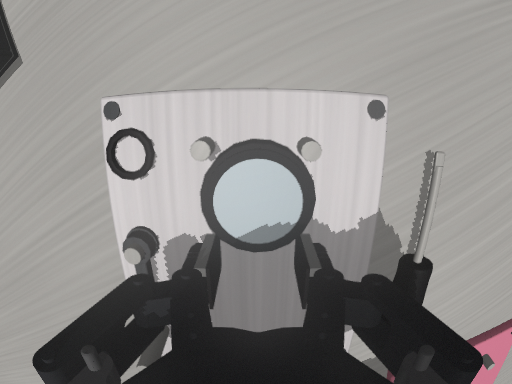

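The mount (258,195) is nearly touching both dowels, (203,150) and (311,150). I keep nudging until the force rises.

servo_tool([
  [[0,0.03,0,0,0,0,40],[0,0.03,0,0,0,0,40],[0,0,0,0,0,0,40]],
])

```text
time: 5.45
ee_pos: [0.6292, -0.0256, 0.0169]
ee_rot: [0.365, 0.606, 0.364, -0.605]
contact_force: [-1.6, 0.7, 0.8]
finger_gap: 0.471
```

```bash
python3 -c "
from plan import *
go(-30.6,0,17)"
```

```text
t 5.45 now [-31.2   0.1  16.9] shift [-0.    0.01  0.  ] turn [ 0.03 -0.01 -0.01] Fplate [-1.7 -0.1  0.8] gap mm 40.2
```

servo_tool([
  [[0,0.03,0,0,0,0,40],[0,0.03,0,0,0,0,40],[0,0,0,0,0,0,40]],
])

```text
time: 5.75
ee_pos: [0.6297, -0.0257, 0.0166]
ee_rot: [-0.363, -0.605, -0.366, 0.607]
contact_force: [-1.9, 0.8, 2.0]
finger_gap: 0.47
```

```bash
python3 -c "
from plan import *
go(-30.6,0,17)"
```

```text
t 5.75 now [-30.7   0.3  16.6] shift [-0.01  0.    0.01] turn [ 0.03 -0.    0.05] Fplate [-2.  -0.2  2. ] gap mm 40.2
```

servo_tool([
  [[0,0.05,0,0,0,0,40],[0,0.06,0,0,0,0,40],[0,0.06,0,0,0,0,40]],
])

```text
time: 6.05
ee_pos: [0.6307, -0.0259, 0.0162]
ee_rot: [-0.357, -0.601, -0.372, 0.611]
contact_force: [-12.2, 5.3, 11.0]
finger_gap: 0.467
```

```bash
python3 -c "
from plan import *
go(-30.6,0,17)
import cv2,pickle
m=r.camera_model('wrist');p,d=r.read_camera('wrist');cv2.imwrite('pics/w5.png',cv2.resize(p[110:280,150:370],None,fx=3.5,fy=3.5,interpolation=cv2.INTER_CUBIC));pickle.dump((m,p),open('w5.pkl','wb'))"
```

```text
t 6.05 now [-29.8   0.5  16.2] shift [-0.02 -0.02  0.01] turn [0.03 0.02 0.25] Fplate [-13.3  -1.   11. ] gap mm 39.9
```

View pics/w5.png

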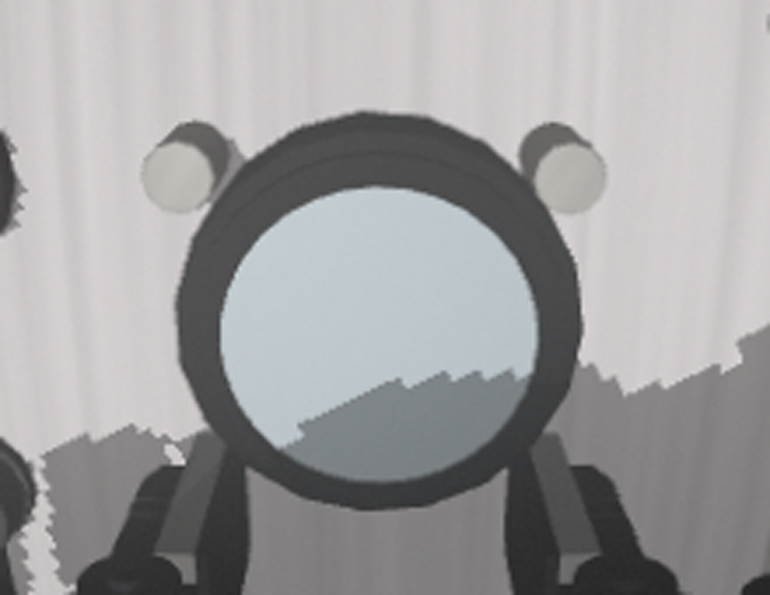

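The mount touches both dowels (crop (178,178) and (570,178)), and the 13 N reaction confirms it is seated. I back off and rise.

servo_tool([
  [[0,0,0,0,0,0,40],[0,-0.1,0,0,0,0,40],[0,-0.2,0,0,0,0,40],[-0.3,-0.2,0,0,0,0.2,40],[-0.8,-0.2,0,0,0,0,40],[-0.9,-0.2,0,0,0,0,40],[-0.6,-0.2,0,0,0,0,40],[-0.2,0,0,0,0,0,30],[0,0,0,0,0,0,30]],
])

```text
time: 7.0
ee_pos: [0.5796, 0.0005, 0.1595]
ee_rot: [-0.365, -0.605, -0.364, 0.607]
contact_force: [-1.3, -0.0, 0.1]
finger_gap: 0.348
```

```bash
python3 -c "
from plan import *
go(-100,66,150)
import cv2,pickle
m=r.camera_model('wrist');p,d=r.read_camera('wrist');cv2.imwrite('pics/w6.png',p);pickle.dump((m,p),open('w6.pkl','wb'))"
```

```text
t 7.0 now [-87.3  -0.2 159.5] shift [ 0.19 -0.25 -1.33] turn [ 0.03  0.02 -0.  ] Fplate [-1.2 -0.6  0.1] gap mm 29.7
```

View pics/w6.png

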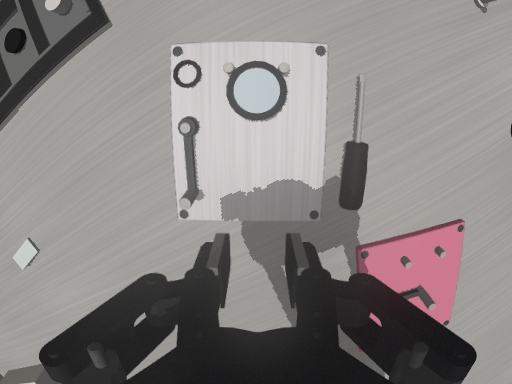

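```bash
python3 - <<'E'
import pickle
from meas import *
from plan import P
m,p=pickle.load(open('w6.pkl','rb'))
cv2.imwrite('pics/w6c.png',cv2.resize(p[45:225,160:345],None,fx=3.3,fy=3.3,interpolation=cv2.INTER_CUBIC))
c,e=mount_from(p,m,(257,91),R=29,th=110);print(e,P([e[0][0]/1e3,e[0][1]/1e3,0]))
for n,u,v,z in [('tip',185,204,.055),('pl',228,68,.028),('pr',284,68,.028),('piv',185,128,.024)]: print(n,P(on_z(m,u,v,z,True)).round(1))
print(plate_from(p,m)[1])
E
```

```text
((654.7769775390625, -40.984954833984375), (52.064720153808594, 53.031471252441406), 60.19545364379883) [-1.39461138 -1.36390909  0.        ]
tip [-100.5   63.4   55. ]
pl [20.1 24.9 28. ]
pr [ 20.2 -25.7  28. ]
piv [-35.1  67.   24. ]
((622.5764770507812, -13.701576232910156), (153.30148315429688, 183.25465393066406), 61.80693054199219)
```

View pics/w6c.png

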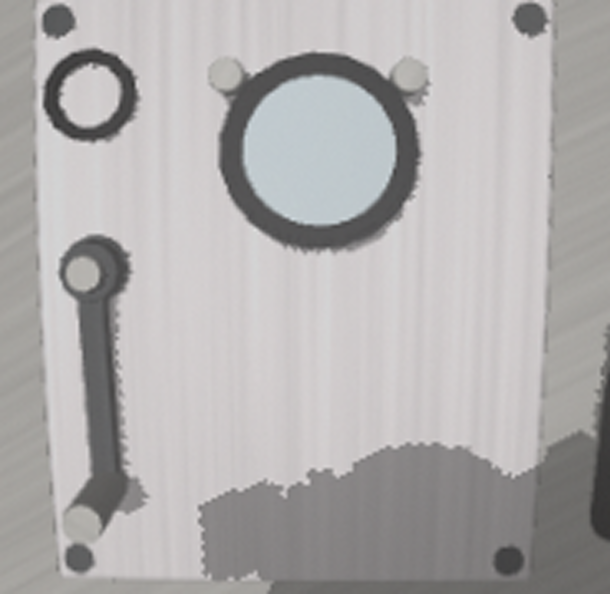

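servo_tool([
  [[0,-0.05,-0.3,0,0,0,40],[0,-0.05,-0.4,0,0,0,40],[0,-0.05,-0.4,0,0,0,40],[0,-0.05,-0.2,0,0,0,40],[0,0,0,-1,0,0,40],[0,0,0,-1,0,0,40],[0,0,0,-1,0,0,40],[0,0,0,-1,0,0,40],[0,0,0,-1,0,0,40],[0,0,0,-1,0,0,40],[0,0,0,-1,0,0,40],[0,0,0,-0.5,0,0,40],[0,0,0,0,0,0,40]],
])

```text
time: 8.35
ee_pos: [0.5928, 0.0711, 0.1292]
ee_rot: [0.563, 0.402, 0.588, -0.42]
contact_force: [-0.4, -0.2, -0.1]
finger_gap: 0.466
```

```bash
python3 -c "
from plan import *
go(-99.5,63.5,80,45); print(r.get_state()['joint_pos'].round(2))
import cv2,pickle
m=r.camera_model('wrist');p,d=r.read_camera('wrist');cv2.imwrite('pics/w7.png',p);pickle.dump((m,p),open('w7.pkl','wb'))"
```

```text
t 8.35 now [-108.9   68.3  129.2] shift [0.98 0.1  0.22] turn [ 0.34 -0.12  0.39] Fplate [-0.2 -0.4 -0.1] gap mm 39.8
[-0.    0.1   1.74 -0.    1.35  1.24]
```

View pics/w7.png

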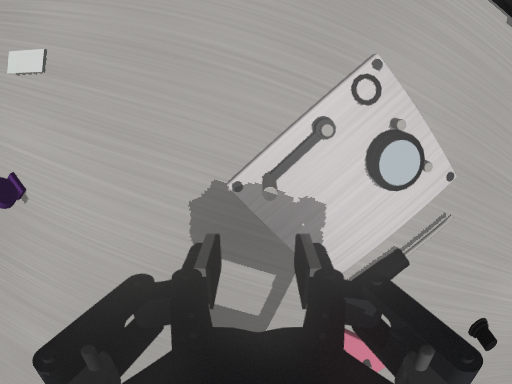

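The post top (270,193) is between the jaws and the mount is still against its dowels. I correct the pose and descend.

servo_tool([
  [[0.3,0.1,0.22,0.34,-0.12,0.39,40],[0.5,0,0,0,0,0,40],[0.2,0,0,0,0,0,40],[0,0,0,0,0,0,40]],
])

```text
time: 8.8
ee_pos: [0.6003, 0.0629, 0.0753]
ee_rot: [0.566, 0.423, 0.567, -0.423]
contact_force: [0.3, -0.9, -0.5]
finger_gap: 0.466
```

```bash
python3 -c "
from plan import *
go(-99.5,63.5,40,45)
import cv2,pickle
m=r.camera_model('wrist');p,d=r.read_camera('wrist');cv2.imwrite('pics/w8.png',p);pickle.dump((m,p),open('w8.pkl','wb'))
print([proj(m,W(-99.5,63.5,z),True).round(0) for z in (40,55,80)])"
```

```text
t 8.8 now [-98.4  64.5  75.3] shift [ 0.71 -0.03 -0.  ] turn [-0.06 -0.01  0.01] Fplate [ 0.7 -0.7 -0.5] gap mm 39.8
[array([256., 222.]), array([256., 232.]), array([256., 252.])]
```

View pics/w8.png

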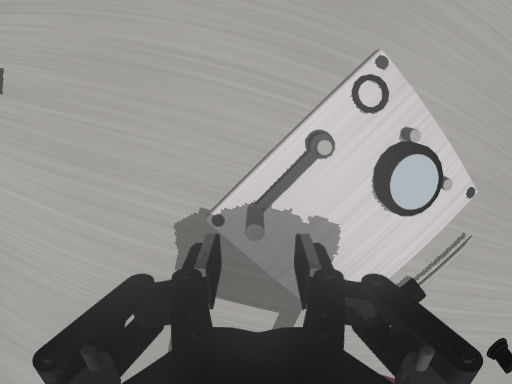

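The post top (255,231) is where predicted and centred between the jaws. I descend and close to a loose cage.

servo_tool([
  [[0.4,-0.03,0,0,0,0,40],[0.3,0,0,0,0,0,40],[0.02,0,0,0,0,0,18],[0,0,0,0,0,0,18],[0,0,0,0,0,0,18],[0,0,0,0,0,0,18]],
], newtons=20)

```text
time: 9.45
ee_pos: [0.6034, 0.0629, 0.0444]
ee_rot: [0.569, 0.425, 0.564, -0.421]
contact_force: [-0.5, 0.4, -0.5]
finger_gap: 0.207
```

```bash
python3 -c "
from plan import *
go(-99.5,63.5,41,45)
for q in (1.35,1.1,.85,.6,.35,.1,0): print(q,(-34-66*np.sin(q)).round(1),(66-66*np.cos(q)).round(1))"
```

```text
t 9.45 now [-95.7  66.   44.4] shift [ 0.07 -0.09 -0.02] turn [-0.06  0.02 -0.07] Fplate [-0.6  0.1 -0.5] gap mm 17.7
1.35 -98.4 51.5
1.1 -92.8 36.1
0.85 -83.6 22.4
0.6 -71.3 11.5
0.35 -56.6 4.0
0.1 -40.6 0.3
0 -34.0 0.0
```

servo_tool([
  [[0.06,-0.16,0.1,0,0,0,18],[0,-0.12,0.14,0,0,0,18],[0,-0.1,0.14,0,0,0,18],[0,-0.06,0.14,0,0,0,18],[0,-0.03,0.16,0,0,0,18],[0,-0.01,0.16,0,0,0,18],[0,0,0,0,0,0,18]],
])

```text
time: 10.15
ee_pos: [0.591, 0.0124, 0.0427]
ee_rot: [0.568, 0.426, 0.565, -0.421]
contact_force: [-0.0, 1.0, -0.5]
finger_gap: 0.212
```

```bash
python3 -c "
from plan import *
go(-69.2,9.4,41,45)
import cv2,pickle
m=r.camera_model('wrist');p,d=r.read_camera('wrist');cv2.imwrite('pics/w9.png',p);pickle.dump((m,p),open('w9.pkl','wb'))"
```

```text
t 10.15 now [-82.8  15.7  42.7] shift [0.03 0.11 0.28] turn [-0.07 -0.   -0.08] Fplate [-0.5  0.9 -0.5] gap mm 18.1
```

View pics/w9.png

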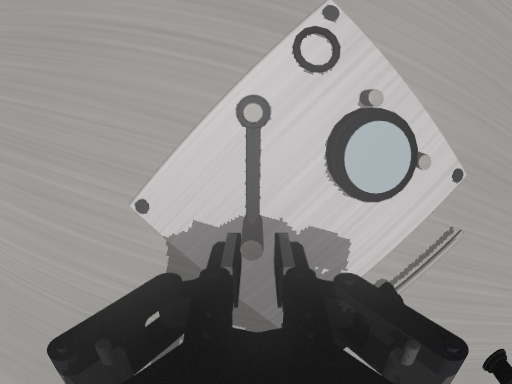

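The post (252,245) is caged between the fingers, the arm is following, and the mount is still on its dowels. I continue along the arc.

servo_tool([
  [[0.02,0.04,0.14,0,0,-0.07,18],[0,0.06,0.14,0,0,0,18],[0,0.05,0.15,0,0,0,18],[0,0.06,0.15,0,0,0,18],[0,0.05,0.08,0,0,0,18],[0,0,0,0,0,0,18]],
])

```text
time: 10.8
ee_pos: [0.6145, -0.0175, 0.0406]
ee_rot: [0.566, 0.423, 0.567, -0.423]
contact_force: [-0.9, 0.1, 0.5]
finger_gap: 0.212
```

```bash
python3 -c "
from plan import *
go(-38.5,-1.8,41,45)
import cv2,pickle
m=r.camera_model('wrist');p,d=r.read_camera('wrist');cv2.imwrite('pics/w10.png',p);pickle.dump((m,p),open('w10.pkl','wb'))"
```

```text
t 10.8 now [-48.    0.3  40.6] shift [-0.01  0.11  0.16] turn [-0.06 -0.01  0.02] Fplate [-0.9 -0.3  0.5] gap mm 18.1
```

View pics/w10.png

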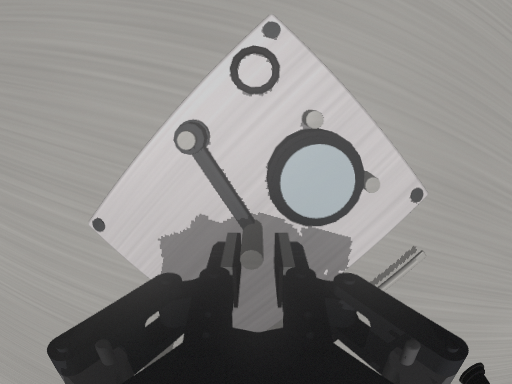

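The arm is at about q = 0.25, with the post at (252,258). The last part goes slowly, watching the force.

servo_tool([
  [[0,0.05,0.07,0,0,0,18],[0,0.05,0.07,0,0,0,18],[0,0.04,0.06,0,0,0,18],[0,0,0,0,0,0,18]],
])

```text
time: 11.25
ee_pos: [0.6245, -0.0251, 0.0405]
ee_rot: [0.566, 0.422, 0.567, -0.423]
contact_force: [-1.0, 0.8, -0.3]
finger_gap: 0.209
```

```bash
python3 -c "
from plan import *
go(-31.9,-2.1,41,45)"
```

```text
t 11.25 now [-35.6  -1.6  40.5] shift [-0.01  0.05  0.06] turn [-0.05 -0.01  0.02] Fplate [-1.2  0.2 -0.3] gap mm 17.9
```

servo_tool([
  [[0,0.03,0.03,0,0,0,18],[0,0.03,0.03,0,0,0,18],[0,0.02,0.02,0,0,0,18],[0,0,0,0,0,0,18]],
])

```text
time: 11.65
ee_pos: [0.6278, -0.0261, 0.0401]
ee_rot: [0.564, 0.422, 0.57, -0.423]
contact_force: [-0.5, -0.0, -0.2]
finger_gap: 0.213
```

```bash
python3 -c "
from plan import *
go(-31.9,-2.1,41,45)
import cv2,pickle
m=r.camera_model('wrist');p,d=r.read_camera('wrist');cv2.imwrite('pics/w11.png',p);pickle.dump((m,p),open('w11.pkl','wb'))"
```

```text
t 11.65 now [-32.2  -0.9  40.1] shift [-0.02 -0.01  0.02] turn [-0.05 -0.06  0.06] Fplate [-0.4 -0.3 -0.2] gap mm 18.2
```

View pics/w11.png

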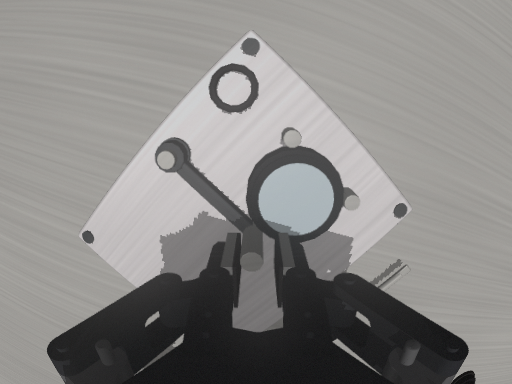

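servo_tool([
  [[0,0.02,0.04,0,0,0,18],[0,0.02,0.04,0,0,0,18],[0,0,0,0,0,0,18]],
])

```text
time: 12.0
ee_pos: [0.628, -0.0259, 0.0399]
ee_rot: [0.56, 0.422, 0.574, -0.423]
contact_force: [-1.1, 1.4, 0.0]
finger_gap: 0.214
```

```bash
python3 -c "
from plan import *
go(-31.9,-2.1,41,45)"
```

```text
t 12.0 now [-32.1  -0.7  39.9] shift [-0.02 -0.02  0.02] turn [-0.05 -0.14  0.12] Fplate [-1.6  0.7  0. ] gap mm 18.3
```

servo_tool([
  [[-0.02,0.02,0.06,0,0,0,18],[0,0.03,0.06,0,0,0,18],[0,0.03,0.06,0,0,0,18]],
])

```text
time: 12.3
ee_pos: [0.6289, -0.0261, 0.0391]
ee_rot: [0.552, 0.423, 0.581, -0.422]
contact_force: [-8.0, 10.6, 6.2]
finger_gap: 0.212
```

```bash
python3 -c "
from plan import *
go(-31.9,-2.1,41,45)
import cv2,pickle
m=r.camera_model('wrist');p,d=r.read_camera('wrist');cv2.imwrite('pics/w12.png',cv2.resize(p[110:290,140:380],None,fx=3.3,fy=3.3,interpolation=cv2.INTER_CUBIC));pickle.dump((m,p),open('w12.pkl','wb'))"
```

```text
t 12.3 now [-31.3  -0.5  39.1] shift [-0.04 -0.03  0.01] turn [-0.05 -0.33  0.22] Fplate [-12.    5.5   6.2] gap mm 18.1
```

View pics/w12.png

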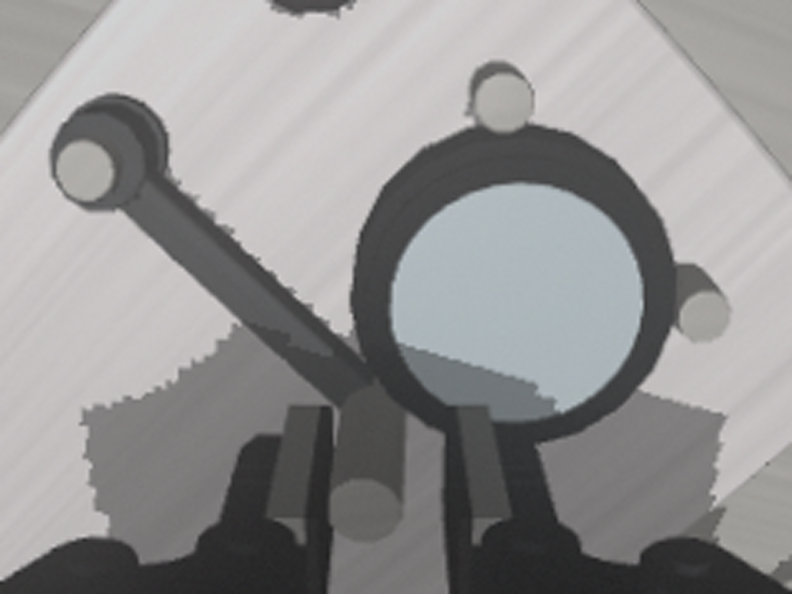

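Force is 12 N with the post (crop (367,505)) against the rim and the mount on both dowels. I release and rise.

servo_tool([
  [[0,0,0,0,0,0,28],[0,0,-0.02,0,0,0,28],[0,0,0,0,0,0,28],[-0.2,0,0,0,-0.2,0.1,28],[-0.5,0,0,0,0,0,28],[-0.9,0,0,0,0,0,28],[-0.9,-0.4,0,0,0,0,28],[-0.6,-0.6,0,0,0,0,28],[0,-0.6,0,0,0,0,28],[0,0,0,0,0,0,28]],
])

```text
time: 13.35
ee_pos: [0.555, -0.0534, 0.2065]
ee_rot: [0.567, 0.422, 0.566, -0.424]
contact_force: [-0.5, 0.4, -0.3]
finger_gap: 0.326
```

```bash
python3 -c "
from plan import *
go(-31.9,-2.1,41,45)
import cv2,pickle
m=r.camera_model('wrist');p,d=r.read_camera('wrist');cv2.imwrite('pics/w13.png',p);pickle.dump((m,p),open('w13.pkl','wb'))
m=r.camera_model('top');p,d=r.read_camera('top');cv2.imwrite('pics/top2.png',cv2.resize(p[120:225,215:325],None,fx=5,fy=5,interpolation=cv2.INTER_CUBIC))"
```

```text
t 13.35 now [-83.6 -59.4 206.5] shift [ 3.31  1.54 -0.1 ] turn [-0.06  0.03  0.01] Fplate [-0.6  0.1 -0.3] gap mm 27.9
```

View pics/w13.png

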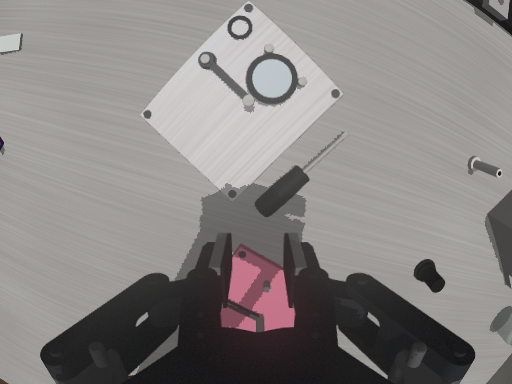

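View pics/top2.png

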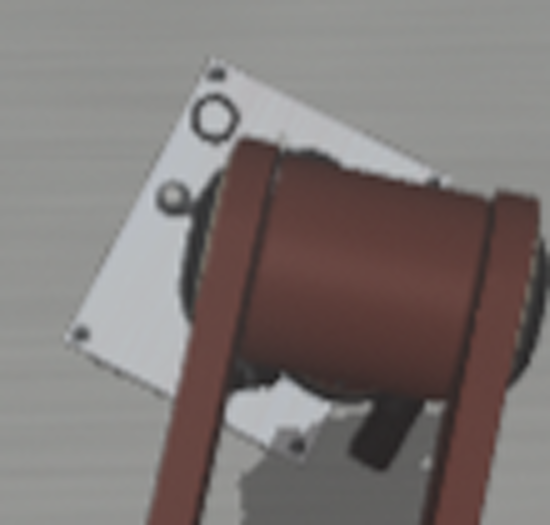

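The seating looks right in the wrist view: the post (249,101) and both dowels (269,48) and (302,82) are at the rim of the mount (272,79). One closer look to verify the gaps.

```bash
python3 -c "
from plan import *
go(-60,-50,150,45)"
```

```text
t 13.45 now [-81.7 -57.8 206.7] shift [1.13 0.42 0.19] turn [-0.05  0.03 -0.01] Fplate [-0.6  0.7 -0.2] gap mm 28.2
```

servo_tool([
  [[0.5,0.2,0.1,0,0,0,28],[0.5,0.2,0.1,0,0,0,28],[0,0,0,0,0,0,28],[0,0,0,0,0,0,28]],
])

```text
time: 13.85
ee_pos: [0.5833, -0.0566, 0.1561]
ee_rot: [0.569, 0.422, 0.565, -0.423]
contact_force: [-0.5, -0.3, 0.1]
finger_gap: 0.33
```

```bash
python3 - <<'E'
from plan import *
import cv2,pickle
go(-60,-50,150,45)
m=r.camera_model('wrist');p,d=r.read_camera('wrist');pickle.dump((m,p),open('w14.pkl','wb'))
print(r.get_state()['joint_vel'].round(4))
for x in [(0,0,30),(21.2,25.3,28),(21.2,-25.3,28),(-34,0,55)]: print(proj(m,W(*x),True).round(1))
cv2.imwrite('pics/w14.png',cv2.resize(p[20:170,200:360],None,fx=4,fy=4,interpolation=cv2.INTER_CUBIC))
E
```

```text
t 13.85 now [-57.1 -48.9 156.1] shift [ 0.12 -0.06 -0.03] turn [-0.04  0.05 -0.04] Fplate [-0.3 -0.5  0.1] gap mm 28.2
[-0.0024 -0.0205  0.0055 -0.      0.0052 -0.003 ]
[261.6 102.2]
[258.1  66.3]
[297.8 105.7]
[233.  131.7]
```

View pics/w14.png

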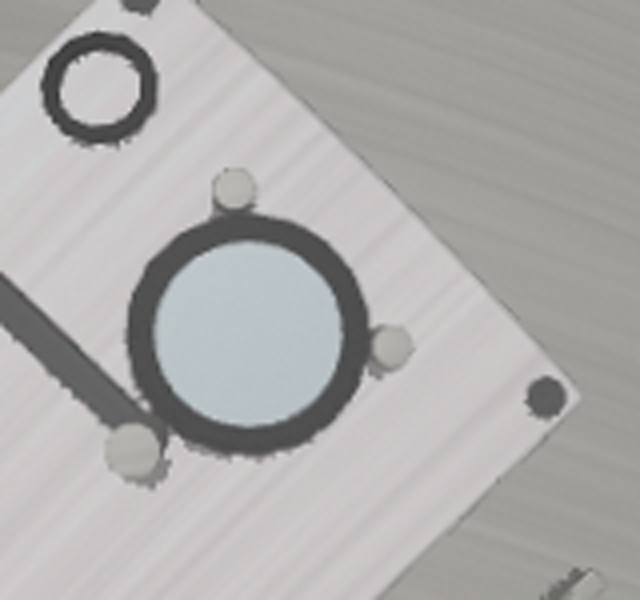

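```bash
python3 - <<'E'
from plan import *
import pickle
m,p=pickle.load(open('w14.pkl','rb'))
f=lambda a,b,z:P(on_z(m,a/4+200-.4,b/4+20-.4,z,True))[:2]
M=f(249,333.5,.030)
for n,a in [('L',f(234.5,188.5,.028)),('R',f(391,346,.028)),('T',f(133,450,.055))]: print(n,a.round(1),np.linalg.norm(a-M).round(1))
print(M)
E
```

```text
L [21. 25.] 33.4
R [ 20.7 -25.3] 32.3
T [-34.4  -0.1] 34.0
[-0.33289937 -0.6834616 ]
```

```bash
python3 -c "
from workcell import r
print(r.close_job())"
```

```text
the job is handed in; nothing more can be done
None
```

The mount is seated on both dowels with the clamp post against its rim, and I handed the job in at about 14 s of the 64 s allowed.

- **Sliding the mount:** I pushed it flat along the plate with the two fingers 40 mm apart behind its rim, with the clamp arm still swung out. The push ended with a 13 N reaction against both dowels. The fingers stayed clear of the glass in every view.
- **Swinging the clamp in:** I then moved the clamp post round its arc in a loose finger cage until it met the rim, at about 12 N. After that I opened the fingers and lifted clear.

In the last wrist picture I measured these distances from the mount's axis:

| Contact | Measured (mm) | Limit (mm) |
|---|---|---|
| Left dowel | 33.4 | 34.7 |
| Right dowel | 32.3 | 34.7 |
| Clamp post | 34.0 | 35.7 |

The right-dowel figure is 0.7 mm below the nominal 33 mm, which I put down to pixel and calibration error. The final top-camera picture did not help, because the arm blocked its view of the nest. The ring and screwdriver looked unmoved, but I did not measure them or the other bystanders, which the robot stayed away from.

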